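Pull a floating nest plate into line with a taper drift

ROBOT

A 6-joint arm with a two-finger parallel gripper is mounted at the origin on a cart in front of the work surface, level with it; the furniture and walls round the work are solid. World frame = base frame: x ahead of the robot, y to its left, z up, the work surface at z = 0. Lengths are in mm, angles in degrees, forces in N, time in s.
With the tool pointing down it reaches from about 350 to 850 mm from the base axis. Payload 8.1 kg.
Tool frame: the origin (TCP) lies at the very end of the fingers, on their centre line; the grasp point (between the pads) lies 19 mm behind it; z points along the fingers, y is the line along which they close (so a half turn about z gives the same grasp; the last joint's range is limited). The gripper opens to 85 mm and grips with 20 to 120 N. Pads are 22 mm wide; open, the fingers measure 114 mm over their backs; the gripper's body (76 mm by 85 mm) begins 54 mm behind the grasp point. The pads swing forward as they close: fully open they stand 13 mm farther back than shut.
Start: joints at [71.654, 7.471, 85.268, -0, 87.261, -4.893], TCP at [139.567, 583.546, 192.392] pointing down, gripper open.
Joint ranges: [-169.43, 169.43], [-51.17, 129.36], [1.28, 143.12], [-76.62, 256.62], [0, 156.53], [-152.29, 152.29]. Speed limits (degrees/s): [136.94, 136.94, 159.86, 180, 180, 180].

INTERFACE

Orientations are given as [roll, pitch, yaw] about the fixed x, y, z axes, in that order (R = Rz(yaw) Ry(pitch) Rx(roll)).
In Python, from bench import sense, eyes, job, models gives the robot as it stands. The module is installed in compiled form; this text tells all that it offers.
- The arm moves only by the tool apply_moves, never from a script. Its argument "rows" is a list of rows, each a list of 6 numbers: the shift along the tool's x, y, z in mm, then the turn, a rotation vector about the tool's x, y, z in rad. In form: [[dx, dy, dz, rx, ry, rz], ...]. A call has exactly 5 rows; each row shifts and turns the commanded pose from where the row before left it, along the tool's axes as they then stand; what a row does not reach is not made up. A row lasts 1/8 s, in which the tool goes at most 62.5 mm and 10.7 degrees, less where a joint would pass 70% of its speed; a pose out of reach is approached as far as the arm can. A call is refused whole if a number of a shift passes 62.5 or a number of a turn 0.188, either way. A call with a gripper value outside its range is refused whole. "fingers" is the finger opening in mm, from 0 to 85.4, set as the call begins (left out, the last holds). The fingers move at their own pace and stop on an object; "grip_force" is the grip in N (left out, the last holds). Time passes only in rows, so rows that do not move let the fingers close, or fill a call up. It gives the time, the measured TCP pose, the force, the opening and the grip force at its end, in the units of the state.
- sense(): the state, without advancing time (a new reading comes with each control period).
- eyes.snapshot(name): name is "scene" or "top"; returns (picture, depth): 480x640x3 uint8, red, green, blue; 480x640 float32, mm along the optical axis (not along the pixel's ray), 0 where there is no reading.
- eyes.get_calibration(name): a dict with "intrinsics" (3x3 intrinsics, pixels), "D" ([k1, k2, p1, p2, k3] as OpenCV has them; the pictures are not rectified), "R" (3x3) and "t" (3): a world point X has camera coordinates R X + t. Camera axes: x right, y down, z forward; pixel columns grow to the right and rows downward; lengths in mm; the calibration is good to about 2 mm. A picture is of the moment at which its call begins. get_calibration takes no time and is no camera call.
- job.hand_in(): hands the job in; it is judged then, once.
Trained networks look in the newest picture that a camera, given by its name, has taken for a name from the list of things; names that differ only in an ending like _2 or _b are one class to them, and where a whole thing is asked for, a point or a joint stands for the part that bears it (a point fixed in the world has none). Each returns a list of dicts, best first, with "confidence" (0 to 1); they miss things now and then, are a little off and sometimes report something else, mostly with a low value. They report only what shows in the picture. A call takes as long as a camera call. They do not tell look-alikes from the thing itself.
- models.boxes_of(name, camera): "xyz" ([x, y, z] in mm, in world coordinates, good to about 4 mm: the middle of the surface that is visible of it).
- models.cut_out(name, camera): "pixels" (480x640 bool, what is visible of it).
- models.place_of(name, camera): "xyz" ([x, y, z] in mm, in world coordinates, good to about 4 mm: a listed point, or the origin of a listed thing).
The state is a dict: "time": time; "joint_pos": joint angles; "qd": joint speeds; "joint_efforts": joint torques, N m; "tool_pos": TCP position; "tcp_rot": TCP orientation; "ft_force": force on the tool from outside, world axes, zero at the start; "wrist_torque": the same for the moment, N m; "finger_gap": finger opening in mm; "grip_force": force on a finger pad.
Only numpy, scipy, OpenCV 4.12 (cv2) and the standard library are available. Lean on these libraries where they do the work, as an engineer would, in place of code of your own. Each camera call takes 0.05 s, during which the arm holds its last target. There are 200 camera calls.

TASK

The nest plate on the trimming jig has crept off its base, so the hole in the plate and the hole hidden beneath it no longer line up. Take the taper drift by its square handle out of its stand, start its tip in the plate's hole and gently ease it straight down through both holes, giving way sideways when it binds rather than forcing it, until its collar lies flush on the plate. Let go and leave it standing there upright.

Things in the scene. Friction and masses are not known exactly. Their poses are not given: they have to be found in the camera images.
- drift_handle (a point): Centre of the drift's handle: a square steel bar 20 x 20 mm, 46 mm tall (23 mm above and below this point), z up along the drift, x and y square to its flats. Under it a round collar 44 mm across, 6 mm thick, its underside 29 mm below this point. The tip is 97 mm below this point. Mass 0.16 to 0.26 kg. At the start the drift stands upright in the stand, collar on the stand's top.
- drift_seat (a point): Centre of the underside of the drift's collar, 68 mm above its tip; meets point plate_hole when the drift is fully home. Below the collar: a parallel shank 28 mm in diameter, 20 mm long, then a straight taper 47 mm long from 28 down to 5 mm in diameter. A shank in a hole has 0.75 mm play all round.
- drift_tip (a point): The drift's tip, 5 mm across with a 1 mm chamfer; 68 mm below the collar's underside, 97 mm below the handle's centre.
- stand: Fixed grey block 56 x 56 mm, 82 mm tall, on a thin 74 mm square foot, with an upright 32 mm hole right through in which the drift stands loosely. Origin at the centre of its underside on the table, z up. It may stand left or right of the jig.
- jig: Fixed aluminium jig block 150 (its x) x 112 mm (its y) on a dark foot 174 mm long; origin at the centre of its underside, z up. The nest plate lies on top under corner keepers reaching 84 mm above the table. On the way down drift and jig (plate and bush added up) must never press on each other with over 20 N, so keep the hand's force well below that; 40 N once the collar lands.
- jig_centre (a point): Point on the jig's upright centre line, level with the plate's top face (76 mm above the table). Inside is a fixed steel bush, its mouth 14 mm below this point, with the lower hole: upright, 29.5 mm across, 54 mm deep. The hole's axis is 9.5 mm off the centre line, in a direction that varies and is not measured. The bush cannot move, so drift and hand must give way to it; the plate follows.
- plate_hole (a point): Centre of the mouth of the 29.5 mm upright hole in the top face of the floating nest plate (98 x 100 x 10 mm, with small ribs 4 mm high). The plate slides level up to 12 mm each way along jig x and y at about 2 N, never lifts or turns, and stays where left. It starts within 0.6 mm of jig_centre in x and y. A tip entering near the hole's middle clears the bush's edge below.
There are look-alikes about, which are no part of the job. What is shaped like the part that bears drift_handle but orange is not meant.

How it is judged (in metres and radians):
On the way, in this order (a step that is already met when the one before it is completed fails the run):
1. the drift is lifted clear out of its stand (z of drift_tip in the frame of stand above 0.087 m), for 0.1 s.
2. its tip has entered the plate's hole, at least 10 mm below the plate's top face (z of drift_tip in the frame of plate_hole below -0.01 m and horizontal distance between drift_tip and plate_hole below 0.0125 m), for 0.1 s.
At the end, for the whole second after the job is handed in: The drift stands released and still in the jig, through both holes: its collar's underside is within 2 mm of the plate's top face, centred on the plate's hole within 2.5 mm, and upright within 0.06 rad (z of drift_seat in the frame of plate_hole between -0.002 and 0.002 m and horizontal distance between drift_seat and plate_hole below 0.0025 m and angle between drift_seat's own z axis and vertical below 0.06 rad and linear speed of drift below 0.01 m/s); the robot touches nothing.
It fails at once if the drift and the jig (plate and bush added up) press on each other with more than 20 N while the collar is still more than 3 mm above the plate (contact force between drift and jig above 20 N and z of drift_seat in the frame of plate_hole above 0.003 m).
It fails at once if the drift and the jig press on each other with more than 40 N at any time (contact force between drift and jig above 40 N).
It also fails if it takes over 61 s, if anything falls off the work surface, if the arm or the gripper's body presses on something with over 40 N, if the wrist force passes 120 N, or if a joint passes its speed limit or range.

## Working session

There is one attempt and no reset: what is moved stays moved. The work goes in short steps, Python scripts to look and compute and a tool call to move; the robot and the scene stay as the last step left them, time stands still between calls to the robot, and variables do not carry over. Pictures are saved under pics/ and viewed, at most 13 in all, crops included, and the job is handed in when it is done.

Besides the shell and the picture viewer there is one more tool, called after "Emit:" by a JSON object that holds its "method" and its "body". apply_moves: Moves the arm, as the interface text tells. Its arguments: {"type":"object","properties":{"rows":{"type":"array"},"fingers":{"type":"number"},"grip_force":{"type":"number"}},"required":["rows"]}

```bash
mkdir -p pics; cat > h.py <<'E'
from bench import sense, eyes, job, models
import numpy as np, cv2
def world(cam,depth,us,vs):
    c=eyes.get_calibration(cam);K=np.array(c["intrinsics"]);R=np.array(c["R"]);t=np.array(c["t"]).ravel()
    us=np.atleast_1d(us).astype(float);vs=np.atleast_1d(vs).astype(float)
    p=cv2.undistortPoints(np.stack([us,vs],1)[:,None],K,np.array(c["D"],float)).reshape(-1,2)
    z=depth[vs.astype(int),us.astype(int)]
    return (np.c_[p,np.ones(len(p))]*z[:,None]-t)@R
def proj(cam,X):
    c=eyes.get_calibration(cam)
    return cv2.projectPoints(np.array(X,float).reshape(-1,1,3),cv2.Rodrigues(np.array(c["R"],float))[0],np.array(c["t"],float),np.array(c["intrinsics"],float),np.array(c["D"],float))[0].reshape(-1,2)
E
python3 - <<'E'
from h import *
for n in("scene","top"):
    p,d=eyes.snapshot(n);cv2.imwrite(f"pics/{n}0.png",p[:,:,::-1]);np.save(n+"d0.npy",d)
    c=eyes.get_calibration(n);print(n,-np.array(c["R"]).T@np.array(c["t"]).ravel())
    for q in("drift_handle","stand","jig","plate_hole","jig_centre"):
        print(q,[(np.round(r["xyz"]),round(r["confidence"],2),proj(n,r["xyz"]).round().tolist()) for r in models.place_of(q,n)])
print(sense())
E
```

```text
scene [   6.84159443 -289.24197675  761.56262729]
drift_handle [(array([603., 247.,  95.]), 0.96, [[274.0, 180.0]]), (array([383., 230.,  95.]), 0.75, [[214.0, 241.0]]), (array([491., 314.,  96.]), 0.64, [[220.0, 196.0]]), (array([496., 210., 116.]), 0.56, [[255.0, 206.0]])]
stand [(array([497., 211.,   1.]), 0.61, [[261.0, 241.0]])]
jig [(array([ 550., -130.,    1.]), 0.96, [[402.0, 293.0]])]
plate_hole [(array([ 548., -128.,   83.]), 0.58, [[407.0, 268.0]])]
jig_centre [(array([ 552., -132.,   77.]), 0.91, [[409.0, 270.0]])]
top [ 355.63090604   61.07553797 1009.65101845]
drift_handle [(array([639., 340.,  19.]), 0.93, [[168.0, 177.0]]), (array([495., 211., 113.]), 0.86, [[222.0, 238.0]]), (array([429., 236.,  19.]), 0.72, [[217.0, 278.0]]), (array([ 552., -129.,   74.]), 0.71, [[403.0, 209.0]]), (array([295., 214.,  13.]), 0.55, [[228.0, 347.0]])]
stand [(array([498., 215.,   2.]), 0.59, [[229.0, 245.0]])]
jig [(array([ 550., -132.,   -7.]), 0.78, [[397.0, 219.0]]), (array([502., 217.,  84.]), 0.4, [[222.0, 237.0]])]
plate_hole [(array([ 549., -133.,   74.]), 0.89, [[405.0, 211.0]])]
jig_centre [(array([ 547., -130.,   80.]), 0.97, [[403.0, 211.0]])]
{'time': 0.6, 'joint_pos': array([ 7.16553520e+01,  7.46826869e+00,  8.52653472e+01, -2.79372836e-03,
        8.72627754e+01, -4.89196204e+00]), 'qd': array([ 0.02011441, -0.05423267, -0.09565559, -0.03085075, -0.05485515,
       -0.01116032]), 'joint_efforts': array([ 2.79310620e-05, -5.68947315e+01, -5.00597441e+01, -3.43775791e-04,
        1.42429675e-03,  2.19937954e-05]), 'tool_pos': array([139.57772418, 583.55894446, 192.44599233]), 'tcp_rot': array([1.79996642e+02, 3.08812256e-03, 1.66547447e+02]), 'ft_force': array([-0.08669207, -0.14832499,  0.0466946 ]), 'wrist_torque': array([0.03942984, 0.01744303, 0.03965794]), 'grip_force': 0.0, 'finger_gap': 85.26507174622276}
```

View pics/scene0.png

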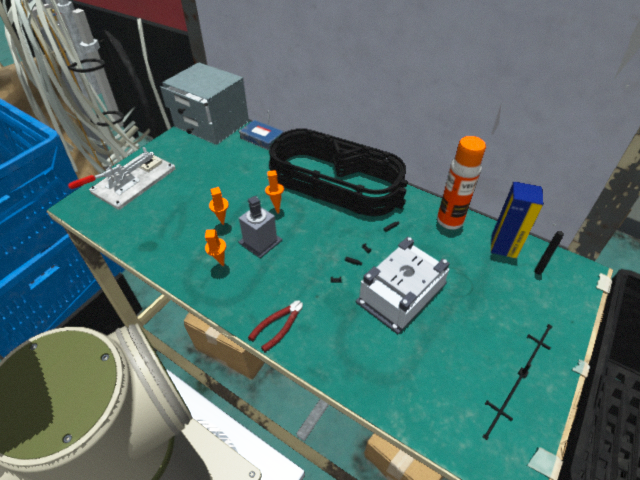

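View pics/top0.png

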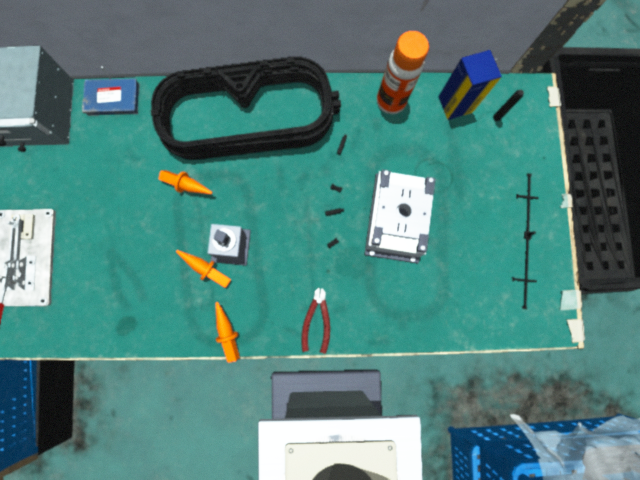

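The candidates for the handle in the scene view are orange drifts at (274,180), (218,205) and (214,245), and a grey steel one in the stand at (255,206). By the description I choose the grey one, which is at (225,238) in the top view. Next I take a close crop of it and measure.

```bash
python3 - <<'E'
from h import *
a=cv2.imread("pics/scene0.png")[180:270,210:300];b=cv2.imread("pics/top0.png")[200:290,185:275];c=cv2.imread("pics/top0.png")[160:270,355:445]
cv2.imwrite("pics/crop1.png",np.hstack([cv2.resize(x,(264,264*x.shape[0]//90))[:264] for x in(a,b)]+[cv2.resize(c,(264,323))[:264]]))
for cam in("scene","top"):
    d=np.load(cam+"d0.npy");v,u=np.mgrid[0:480,0:640];W=world(cam,d,u.ravel(),v.ravel());ok=d.ravel()>0
    near=ok&(abs(W[:,0]-497)<45)&(abs(W[:,1]-212)<45)
    for lo,hi in((128,142),(76,95)):
        P=W[near&(W[:,2]>lo)&(W[:,2]<hi)]
        r=cv2.minAreaRect(P[:,:2].astype(np.float32));print(cam,lo,len(P),P.mean(0).round(1),r)
    P=W[ok&(abs(W[:,0]-550)<110)&(abs(W[:,1]+131)<110)&(W[:,2]>66)&(W[:,2]<95)]
    print("jig",len(P),np.median(P,0).round(1),cv2.minAreaRect(P[:,:2].astype(np.float32)))
# hole by dark pixels in top
for cam,(u0,v0) in(("top",(404,210)),("scene",(408,270))):
    g=cv2.imread(f"pics/{cam}0.png",0);m=np.zeros_like(g);s=g[v0-13:v0+14,u0-13:u0+14];m[v0-13:v0+14,u0-13:u0+14]=(s<90)*255
    n,l,st,ce=cv2.connectedComponentsWithStats(m);i=1+np.argmax(st[1:,4]);uv=ce[i]
    cc=eyes.get_calibration(cam);R=np.array(cc["R"]);t=np.array(cc["t"]).ravel()
    p=cv2.undistortPoints(uv.reshape(1,1,2),np.array(cc["intrinsics"]),np.array(cc["D"],float)).ravel()
    ray=R.T@np.r_[p,1];C=-R.T@t;print(cam,"hole",st[i],uv,(C+ray*(76-C[2])/ray[2]).round(1))
E
```

```text
scene 128 77 [495.  211.5 132.6] ((496.06317138671875, 212.0091552734375), (20.1248779296875, 20.752185821533203), 62.458160400390625)
scene 76 423 [489.3 205.6  83.6] ((496.1036376953125, 211.94577026367188), (58.538909912109375, 56.96392059326172), 83.14155578613281)
jig 2483 [ 542.6 -131.1   75.8] ((547.5399169921875, -128.70611572265625), (107.14435577392578, 147.52783203125), 79.95038604736328)
top 128 120 [497.4 211.4 134.3] ((497.77301025390625, 211.98960876464844), (19.427907943725586, 19.117197036743164), 64.63438415527344)
top 76 708 [495.7 209.9  84.7] ((497.9527587890625, 212.2106475830078), (55.51673126220703, 57.00196838378906), 83.2661361694336)
jig 3028 [ 547.8 -130.    77.2] ((549.4717407226562, -129.1496124267578), (109.33016204833984, 145.53143310546875), 80.30572509765625)
top hole [400 205  10  11  86] [404.40697674 209.96511628] [ 550.4 -132.3   76. ]
scene hole [418 262   3   3   5] [418.8 262.8] [ 580.1 -140.7   76. ]
```

View pics/crop1.png

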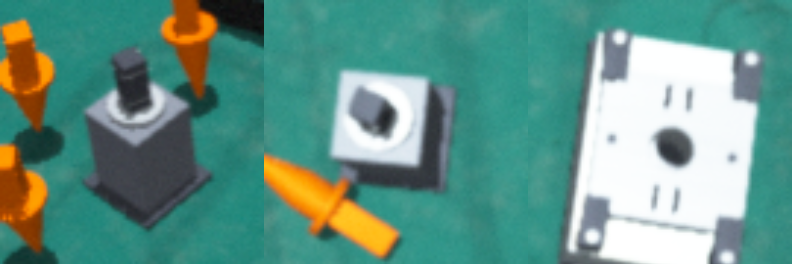

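The crop confirms the grey steel handle on a white collar in the stand. It sits turned by about 27° at scene (255,206) and top (225,238). The three orange ones have toppled and are lying on the table. The plate hole is at top (404,210). Now I work out the first move.

```bash
cat >> h.py <<'E'
from scipy.spatial.transform import Rotation as Ro
def plan(x,y,z,yaw=None):
    s=sense();p=s["tool_pos"];e=s["tcp_rot"]
    yaw=e[2] if yaw is None else yaw
    A=Ro.from_euler("xyz",e,degrees=True);B=Ro.from_euler("xyz",[180,0,yaw],degrees=True)
    print("t",s["time"],"tcp",p.round(2),e.round(2),"F",s["ft_force"].round(2))
    print("turn",(A.inv()*B).as_rotvec().round(4),"then shift",B.inv().apply(np.array([x,y,z])-p).round(2))
E
python3 -c "
from h import *
plan(497.2,212,190,153.5)"
```

```text
t 0.6 tcp [139.58 583.56 192.45] [180.     0.   166.55] F [-0.09 -0.15  0.05]
turn [1.000e-04 0.000e+00 2.277e-01] then shift [-485.84 -172.95    2.45]
```

Emit:
{"method": "apply_moves", "body": {"rows": [[0,0,0,0,0,0.114],[0,0,0,0,0,0.114],[-60,-21.6,0,0,0,0],[-60,-21.6,0,0,0,0],[-60,-21.6,0,0,0,0]], "fingers": 60, "grip_force": 80}}

```text
time: 1.23
tool_pos: [270.0, 446.6, 192.5]
tcp_rot: [180.0, 0.0, 153.5]
ft_force: [0.7, -0.8, 0.6]
finger_gap: 60.2
grip_force: 0.0
```

Emit:
{"method": "apply_moves", "body": {"rows": [[-60,-21.6,0,0,0,0],[-60,-21.6,0,0,0,0],[-60,-21.6,0,0,0,0],[-60,-21.6,0,0,0,0],[-62,-22,0,0,0,0]]}}

```text
time: 1.85
tool_pos: [486.4, 220.5, 192.8]
tcp_rot: [180.0, 0.0, 153.5]
ft_force: [-0.2, 0.9, 0.3]
finger_gap: 59.9
grip_force: 0.0
```

```bash
python3 - <<'E'
from h import *
plan(497.2,212,96,153.5)
for n in("scene","top"):
    p,d=eyes.snapshot(n)
    if n=="scene": cv2.imwrite("pics/s2.png",cv2.resize(p[90:270,160:340,::-1],(540,540)))
    print(n,proj(n,sense()["tool_pos"]),[(np.round(r["xyz"]),round(r["confidence"],2)) for r in models.place_of("drift_handle",n)])
E
```

```text
t 1.85 tcp [486.45 220.53 192.8 ] [1.7995e+02 4.0000e-02 1.5348e+02] F [-0.24  0.86  0.27]
turn [ 0.0008  0.0006 -0.0003] then shift [-13.43  -2.83  96.8 ]
scene [[247.87522792 178.8169101 ]] [(array([642., 327.,  29.]), 0.87), (array([304., 206.,  25.]), 0.59), (array([499., 208., 112.]), 0.56)]
top [[208.78200554 236.22021721]] [(array([440., 246.,  29.]), 0.88), (array([305., 209.,  24.]), 0.5)]
```

View pics/s2.png

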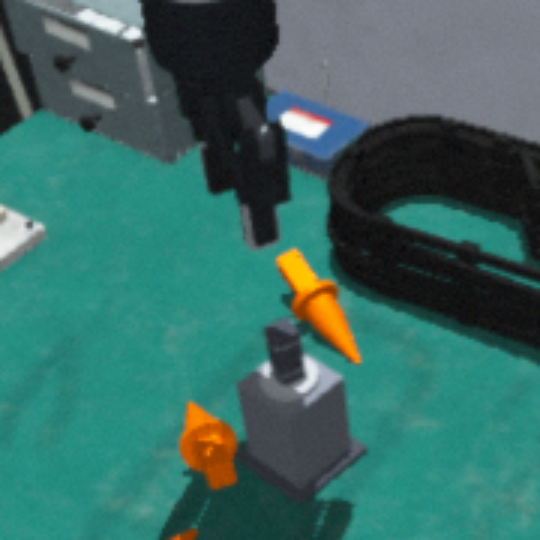

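The gripper is above and behind the drift, and the steel drift still stands in its stand at crop (288,350). Going down to grasp.

Emit:
{"method": "apply_moves", "body": {"rows": [[-3.8,0,0,0,0,0],[0,0,30,0,0,0],[0,0,30,0,0,0],[0,0,26,0,0,0],[0,0,10.4,0,0,0]]}}

```text
time: 2.68
tool_pos: [486.7, 221.3, 94.3]
tcp_rot: [-179.9, -0.1, 153.6]
ft_force: [0.3, 0.4, -0.0]
finger_gap: 59.8
grip_force: 0.0
```

Emit:
{"method": "apply_moves", "body": {"rows": [[0,0,0,0,0,0],[0,0,0,0,0,0],[0,0,0,0,0,0],[0,0,0,0,0,0],[0,0,0,0,0,0]], "fingers": 0}}

```text
time: 3.3
tool_pos: [488.7, 220.5, 96.3]
tcp_rot: [180.0, 0.0, 153.5]
ft_force: [0.2, 0.0, 0.7]
finger_gap: 0.1
grip_force: 0.0
```

```bash
python3 - <<'E'
from h import *
plan(497.2,212,96,153.5)
im=[]
for n,(r,c) in(("scene",(150,200)),("top",(190,170))):
    p,d=eyes.snapshot(n);im.append(cv2.resize(p[r:r+100,c:c+100,::-1],(400,400)))
cv2.imwrite("pics/s3.png",np.hstack(im))
E
```

```text
t 3.3 tcp [488.72 220.46  96.31] [1.7998e+02 2.0000e-02 1.5347e+02] F [0.2  0.05 0.71]
turn [ 0.0004  0.0003 -0.0005] then shift [-11.36  -3.79   0.31]
```

View pics/s3.png

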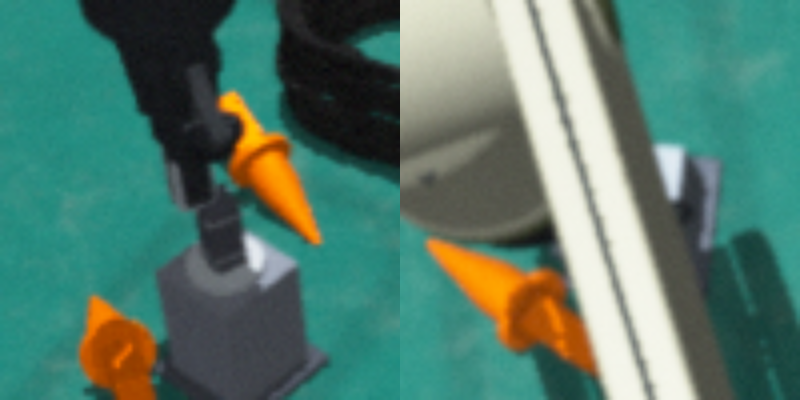

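The picture shows the closed fingers just behind the handle at (195,190). The drift is still upright in the stand, so the move fell short. I open the fingers and remeasure.

Emit:
{"method": "apply_moves", "body": {"rows": [[0,0,0,0,0,0],[0,0,0,0,0,0],[0,0,0,0,0,0],[0,0,0,0,0,0],[0,0,0,0,0,0]], "fingers": 60}}

```text
time: 4.03
tool_pos: [488.5, 220.5, 96.0]
tcp_rot: [-180.0, -0.0, 153.5]
ft_force: [-0.3, -0.1, -0.3]
finger_gap: 60.5
grip_force: 0.0
```

```bash
python3 - <<'E'
from h import *
plan(497.2,212,96,153.5)
p,d=eyes.snapshot("scene");v,u=np.mgrid[0:480,0:640];W=world("scene",d,u.ravel(),v.ravel())
near=(d.ravel()>0)&(np.hypot(W[:,0]-497,W[:,1]-212)<22)
P=W[near&(W[:,2]>128)&(W[:,2]<142)];print(len(P),P.mean(0).round(1),cv2.minAreaRect(P[:,:2].astype(np.float32)))
c=p.reshape(-1,3)
d0=np.load("scened0.npy");W0=world("scene",d0,u.ravel(),v.ravel())
for w in(W0,W):
  P=w[(np.hypot(w[:,0]-497,w[:,1]-212)<18)&(w[:,2]>100)&(w[:,2]<126)];print(len(P),np.median(P,0).round(1),P.min(0).round(1),P.max(0).round(1))
print([(np.round(r["xyz"]),r["confidence"]) for r in models.place_of("drift_handle","scene")])
E
```

```text
t 4.025 tcp [488.51 220.46  95.97] [-180.     -0.    153.48] F [-0.3  -0.12 -0.33]
turn [-0.     -0.     -0.0003] then shift [-11.56  -3.7   -0.03]
0 [nan nan nan] ((0.0, 0.0), (0.0, 0.0), 0.0)
105 [490.6 205.1 114.2] [483.7 199.7 100.2] [502.2 226.3 126. ]
60 [491.2 204.2 108. ] [483.3 199.3 100.3] [502.8 223.  123.4]
[(array([641., 327.,  27.]), 0.83), (array([301., 207.,  28.]), 0.81), (array([444., 246.,  25.]), 0.73), (array([496., 209., 111.]), 0.7), (array([498., 216.,  82.]), 0.64), (array([ 551., -131.,   78.]), 0.27)]<stdin>:5: RuntimeWarning: Mean of empty slice.
  ret = um.true_divide(
```

Emit:
{"method": "apply_moves", "body": {"rows": [[-4,-3.7,0,0,0,0],[-4,0,0,0,0,0],[-3.6,0,0,0,0,0],[0,0,0,0,0,0],[0,0,0,0,0,0]]}}

```text
time: 4.75
tool_pos: [497.2, 212.0, 95.9]
tcp_rot: [-180.0, -0.0, 153.5]
ft_force: [1.1, -1.2, 0.8]
finger_gap: 60.1
grip_force: 0.0
```

Emit:
{"method": "apply_moves", "body": {"rows": [[0,0,0,0,0,0],[0,0,0,0,0,0],[0,0,0,0,0,0],[0,0,0,0,0,0],[0,0,0,0,0,0]], "fingers": 0}}

```text
time: 5.38
tool_pos: [497.2, 212.0, 96.0]
tcp_rot: [180.0, 0.0, 153.5]
ft_force: [-0.6, -0.2, 0.5]
finger_gap: 0.1
grip_force: 0.0
```

```bash
python3 - <<'E'
from h import *
s=sense();print(s["tool_pos"],s["joint_pos"],s["finger_gap"],s["ft_force"])
p,d=eyes.snapshot("scene");q=p[150:250,200:300,::-1].copy();q=cv2.resize(q,(600,600),interpolation=cv2.INTER_CUBIC)
for X,c in((s["tool_pos"],(0,0,255)),(s["tool_pos"]+[0,0,19],(0,255,255)),([497,212,134],(255,0,0)),([488.7,220.5,96],(255,0,255))):
    x=((proj("scene",X)[0]-[200,150])*6).astype(int);print(x);cv2.circle(q,tuple(map(int,x)),4,c,-1)
cv2.imwrite("pics/s4.png",q)
E
```

```text
[497.23629901 212.00077782  96.01810733] [ 1.76572298e+01  2.12723664e+00  1.01169506e+02 -1.39894495e-03
  7.67007379e+01 -4.58315164e+01] 0.14889163238716535 [-0.59581822 -0.20640713  0.47128987]
[336 371]
[330 333]
[324 294]
[303 376]
```

View pics/s4.png

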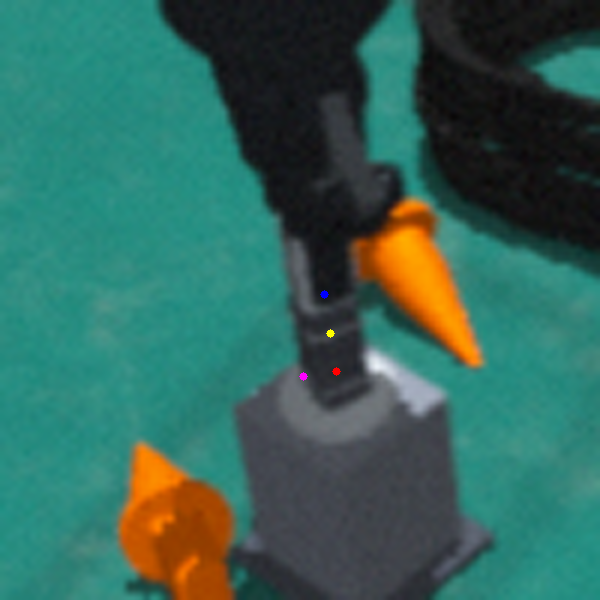

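```bash
python3 - <<'E'
from h import *
p,d=eyes.snapshot("scene")
for v in range(186,222,3):
    us=np.array([248,250,252,254,256,258,260]);print(v,[ (w.round().astype(int).tolist(), int(p[v,u].mean())) for u,w in zip(us,world("scene",d,us,np.full(7,v)))])
E
```

```text
186 [([480, 206, 185], 22), ([483, 203, 185], 19), ([470, 184, 203], 19), ([464, 173, 213], 22), ([458, 162, 223], 20), ([463, 162, 219], 21), ([470, 163, 213], 38)]
189 [([7, -289, 762], 48), ([475, 197, 185], 27), ([471, 187, 193], 23), ([465, 175, 203], 22), ([469, 174, 201], 19), ([484, 184, 185], 28), ([487, 181, 184], 40)]
192 [([487, 216, 160], 79), ([487, 210, 162], 86), ([473, 190, 183], 25), ([490, 202, 164], 22), ([492, 198, 164], 25), ([497, 197, 161], 58), ([611, 304, 25], 64)]
195 [([488, 219, 149], 79), ([485, 209, 156], 92), ([486, 205, 158], 27), ([488, 201, 158], 22), ([492, 200, 155], 22), ([495, 197, 155], 56), ([613, 307, 11], 70)]
198 [([598, 337, -3], 88), ([484, 210, 148], 99), ([487, 207, 147], 36), ([486, 201, 151], 26), ([492, 201, 146], 27), ([494, 197, 147], 39), ([615, 310, -2], 52)]
201 [([491, 225, 126], 65), ([489, 217, 132], 85), ([486, 208, 139], 91), ([491, 207, 135], 71), ([495, 205, 134], 48), ([498, 203, 132], 50), ([606, 303, -2], 65)]
204 [([578, 319, 1], 85), ([487, 216, 126], 43), ([484, 207, 132], 43), ([487, 205, 131], 44), ([493, 205, 126
[... 175 characters left out ...]
495, 202, 118], 42), ([500, 201, 115], 75)]
210 [([564, 308, -3], 98), ([490, 223, 102], 49), ([486, 212, 111], 43), ([486, 206, 114], 42), ([490, 204, 111], 45), ([494, 203, 109], 40), ([499, 201, 106], 85)]
213 [([490, 231, 88], 110), ([494, 228, 87], 89), ([486, 214, 101], 51), ([485, 206, 106], 42), ([490, 205, 103], 45), ([494, 203, 100], 60), ([498, 202, 98], 69)]
216 [([483, 225, 88], 111), ([486, 221, 88], 113), ([489, 218, 87], 73), ([484, 207, 97], 57), ([489, 206, 94], 48), ([493, 204, 91], 58), ([496, 201, 90], 100)]
219 [([477, 219, 87], 108), ([480, 216, 86], 111), ([482, 212, 87], 112), ([486, 211, 84], 111), ([487, 205, 86], 115), ([488, 200, 89], 118), ([491, 197, 88], 117)]
```

The picture and depth show the closed fingers ending at about z 137–140, right above the handle's top at crop (325,300). The reading says 96, so the fingertips stand about 42 mm above the reported TCP. The horizontal position fits. I open, go down about 42 mm and close.

Emit:
{"method": "apply_moves", "body": {"rows": [[0,0,0,0,0,0],[0,0,0,0,0,0],[0,0,0,0,0,0],[0,0,10,0,0,0],[0,0,10,0,0,0]], "fingers": 52}}

```text
time: 6.1
tool_pos: [497.1, 211.9, 75.1]
tcp_rot: [-180.0, -0.0, 153.5]
ft_force: [-0.1, -0.7, 0.4]
finger_gap: 52.1
grip_force: 0.0
```

Emit:
{"method": "apply_moves", "body": {"rows": [[0,0,8,0,0,0],[0,0,8,0,0,0],[0,0,3,0,0,0],[0,0,2,0,0,0],[0,0,0,0,0,0]]}}

```text
time: 6.72
tool_pos: [497.3, 212.0, 55.1]
tcp_rot: [180.0, 0.0, 153.5]
ft_force: [0.0, -0.1, 0.1]
finger_gap: 51.9
grip_force: 0.0
```

```bash
python3 - <<'E'
from h import *
s=sense();print(s["tool_pos"],s["finger_gap"],s["ft_force"])
p,d=eyes.snapshot("scene");q=p[150:250,200:300,::-1].copy();q=cv2.resize(q,(600,600),interpolation=cv2.INTER_CUBIC)
cv2.imwrite("pics/s5.png",q)
v,u=np.mgrid[160:225,235:275];W=world("scene",d,u.ravel(),v.ravel());P=W[(np.hypot(W[:,0]-497,W[:,1]-212)<60)&(W[:,2]>92)]
c=p[v.ravel(),u.ravel()]
R=Ro.from_euler("z",63,degrees=True).as_matrix()[:2,:2]
Q=np.c_[(P[:,:2]-[497.2,212])@R,P[:,2]]  # col0 along closing line
for lo in range(-60,60,6):
    q=Q[(Q[:,0]>=lo)&(Q[:,0]<lo+6)]
    if len(q):print(lo,len(q),"minz",np.sort(q[:,2])[:3].round(),"x",np.median(q[:,1]).round())
E
```

```text
[497.34293667 212.0113993   55.09364209] 51.86831173674756 [ 0.04785272 -0.1424533   0.06637984]
-60 69 minz [144. 144. 145.] x 1.0
-54 35 minz [150. 153. 153.] x 3.0
-48 25 minz [121. 152. 194.] x 3.0
-42 327 minz [102. 105. 106.] x 2.0
-36 316 minz [97. 98. 99.] x 10.0
-30 171 minz [107. 114. 126.] x 17.0
-24 108 minz [161. 164. 164.] x 18.0
-18 35 minz [ 99. 178. 186.] x 18.0
-12 39 minz [92. 95. 98.] x 9.0
-6 20 minz [93. 93. 99.] x 10.0
0 18 minz [ 97.  97. 103.] x 11.0
6 24 minz [ 99. 105. 114.] x 14.0
12 14 minz [165. 165. 167.] x 17.0
18 22 minz [107. 108. 111.] x 12.0
24 56 minz [ 99. 100. 101.] x 9.0
30 10 minz [107. 122. 126.] x 11.0
36 1 minz [145.] x 13.0
48 9 minz [143. 148. 148.] x 13.0
54 3 minz [156. 160. 162.] x 13.0
```

View pics/s5.png

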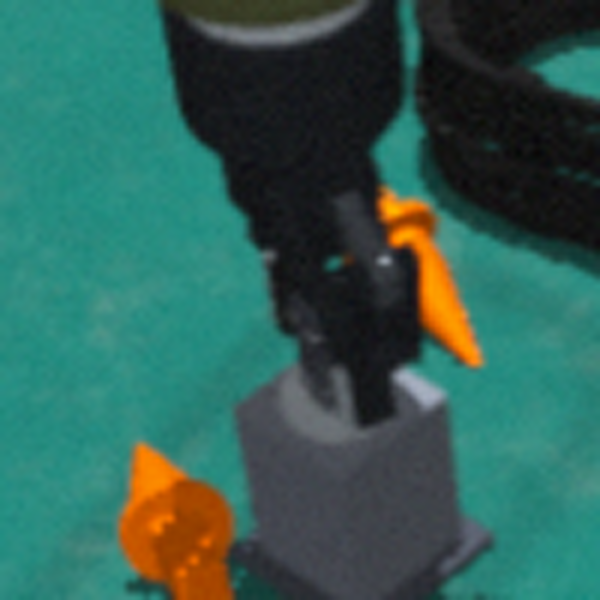

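The picture shows the open fingers straddling the handle, with the near finger at (375,350), just above the collar. Closing.

Emit:
{"method": "apply_moves", "body": {"rows": [[0,0,-2,0,0,0],[0,0,0,0,0,0],[0,0,0,0,0,0],[0,0,0,0,0,0],[0,0,0,0,0,0]], "fingers": 0, "grip_force": 100}}

```text
time: 7.4
tool_pos: [497.9, 212.2, 57.9]
tcp_rot: [179.9, 0.1, 153.5]
ft_force: [-0.8, -1.4, 5.8]
finger_gap: 18.7
grip_force: 98.0
```

Emit:
{"method": "apply_moves", "body": {"rows": [[0,0,-4,0,0,0],[0,0,-16,0,0,0],[0,0,-22,0,0,0],[0,0,-24,0,0,0],[0,0,-24,0,0,0]]}}

```text
time: 8.02
tool_pos: [496.7, 211.8, 147.9]
tcp_rot: [-180.0, -0.0, 153.5]
ft_force: [0.7, -0.2, -2.1]
finger_gap: 18.9
grip_force: 99.1
```

Emit:
{"method": "apply_moves", "body": {"rows": [[0,0,-4,0,0,0],[0,0,0,0,0,0],[0,0,0,0,0,0],[0,0,0,0,0,0],[0,0,0,0,0,0]]}}

```text
time: 8.65
tool_pos: [496.9, 211.9, 150.3]
tcp_rot: [-180.0, -0.0, 153.5]
ft_force: [0.4, -0.3, -3.1]
finger_gap: 19.0
grip_force: 99.3
```

```bash
python3 - <<'E'
from h import *
s=sense();print(s["tool_pos"],s["finger_gap"],s["ft_force"],s["wrist_torque"])
p,d=eyes.snapshot("scene");q=p[110:250,190:330,::-1].copy();q=cv2.resize(q,(560,560),interpolation=cv2.INTER_CUBIC)
cv2.imwrite("pics/s6.png",q)
plan(550.2,-131.5,151.5)
E
```

```text
[496.90070909 211.86638012 150.34504911] 18.996743613327094 [ 0.36090494 -0.29350039 -3.13254851] [-0.02231289 -0.00549241  0.00044937]
t 8.7 tcp [497.02 211.9  150.56] [-1.7997e+02 -3.0000e-02  1.5348e+02] F [-0.04 -0.04 -3.  ]
turn [-0.0005 -0.0005  0.    ] then shift [-200.91 -283.52   -0.94]
```

View pics/s6.png

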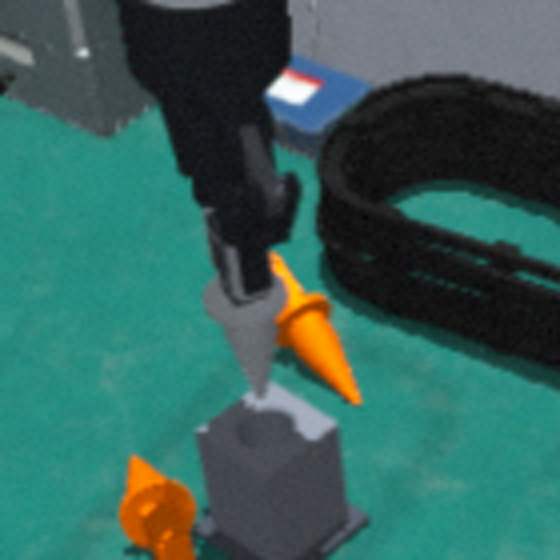

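The drift hangs upright in the gripper at crop (245,330), with its tip above the stand. Carrying it to the jig.

Emit:
{"method": "apply_moves", "body": {"rows": [[-15,-21,0,0,0,0],[-22,-31,0,0,0,0],[-25,-35.5,0,0,0,0],[-25,-35.5,0,0,0,0],[-25,-35,0,0,0,0]]}}

```text
time: 9.32
tool_pos: [527.0, 19.3, 151.0]
tcp_rot: [180.0, 0.0, 153.5]
ft_force: [0.6, -0.1, -2.1]
finger_gap: 18.9
grip_force: 99.1
```

Emit:
{"method": "apply_moves", "body": {"rows": [[-25,-35.5,0,0,0,0],[-25,-35.5,0,0,0,0],[-22,-31,0,0,0,0],[-12,-17,0,0,0,0],[-5,-6.5,0,0,0,0]]}}

```text
time: 9.95
tool_pos: [550.6, -132.1, 150.9]
tcp_rot: [180.0, -0.0, 153.4]
ft_force: [-2.0, -0.3, -1.4]
finger_gap: 18.7
grip_force: 99.1
```

Emit:
{"method": "apply_moves", "body": {"rows": [[0,0,0,0,0,0],[0,0,0,0,0,0],[0,0,0,0,0,0],[0,0,0,0,0,0],[0,0,0,0,0,0]]}}

```text
time: 10.58
tool_pos: [550.5, -131.2, 151.1]
tcp_rot: [180.0, 0.0, 153.5]
ft_force: [0.2, 0.4, -2.0]
finger_gap: 18.7
grip_force: 99.1
```

```bash
python3 - <<'E'
from h import *
plan(550.2,-131.5,150.6)
im=[]
for n,(r,c) in(("scene",(190,350)),("top",(150,345))):
    p,d=eyes.snapshot(n);np.save(n+"d7.npy",d);cv2.imwrite(f"pics/{n}7full.png",p[:,:,::-1]);im.append(cv2.resize(p[r:r+110,c:c+110,::-1],(396,396),interpolation=cv2.INTER_CUBIC))
    for q in("drift_tip","drift_seat","plate_hole","jig_centre"):print(n,q,[(np.round(r["xyz"]),round(r["confidence"],2)) for r in models.place_of(q,n)])
cv2.imwrite("pics/s7.png",np.hstack(im))
E
```

```text
t 10.575 tcp [ 550.55 -131.17  151.06] [180.    0.  153.5] F [ 0.15  0.44 -1.96]
turn [0.     0.0001 0.    ] then shift [ 0.16 -0.45  0.46]
scene drift_tip [(array([391., 233.,  -1.]), 0.98), (array([ 549., -133.,  104.]), 0.8), (array([488., 324.,   2.]), 0.67), (array([605., 239.,   3.]), 0.65), (array([ 548., -126.,   79.]), 0.51)]
scene drift_seat [(array([628., 300.,  21.]), 0.91), (array([448., 265.,  21.]), 0.8), (array([327., 215.,  24.]), 0.78), (array([ 547., -131.,  174.]), 0.77)]
scene plate_hole [(array([ 548., -128.,   80.]), 0.92), (array([ 550., -133.,  105.]), 0.51)]
scene jig_centre [(array([ 553., -133.,   78.]), 0.75)]
top drift_tip [(array([491., 321.,   2.]), 0.7), (array([603., 240.,   0.]), 0.65), (array([395., 232.,   1.]), 0.64)]
top drift_seat [(array([631., 299.,  18.]), 0.94), (array([328., 215.,  17.]), 0.59), (array([456., 271.,  20.]), 0.55)]
top plate_hole [(array([ 549., -132.,   73.]), 0.66)]
top jig_centre [(array([ 549., -126.,   79.]), 0.88)]
```

View pics/s7.png

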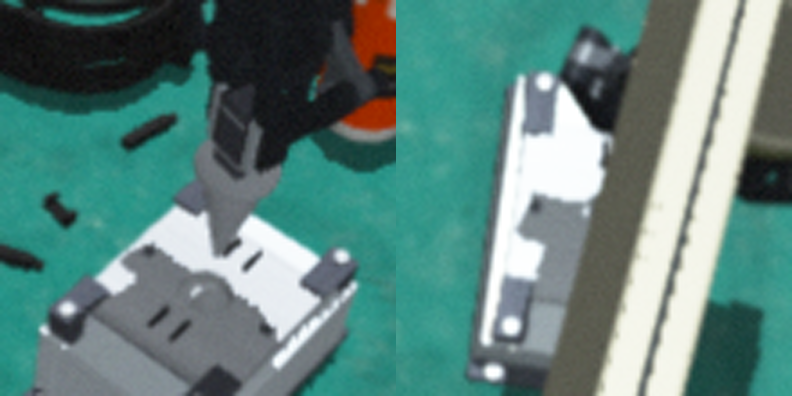

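```bash
python3 - <<'E'
from h import *
for X in([550.5,-131.2,107.7],[550.5,-131.2,76],[550,-130,76],[549,-129.1,76],[550.5,-131.2,151+30.4]):print(X,proj("scene",X)[0].round(1),proj("top",X)[0].round(1))
a=cv2.imread("pics/scene0.png")[245:295,375:441];b=cv2.imread("pics/scene7full.png")[245:295,375:441]
a=cv2.resize(a,None,fx=6,fy=6,interpolation=cv2.INTER_CUBIC);b=cv2.resize(b,None,fx=6,fy=6,interpolation=cv2.INTER_CUBIC)
for im in(a,b):
    th=np.linspace(0,2*np.pi,60)
    for (x,y) in((550.5,-131.2),):
        pts=((proj("scene",np.c_[x+14.75*np.cos(th),y+14.75*np.sin(th),th*0+76])-[375,245]+.5)*6).astype(int);cv2.polylines(im,[pts.reshape(-1,1,2)],True,(0,0,255),1)
    x=((proj("scene",[550.5,-131.2,107.7])[0]-[375,245]+.5)*6).astype(int);cv2.circle(im,tuple(map(int,x)),3,(255,0,0),-1)
cv2.imwrite("pics/s8.png",np.hstack([a,b]))
E
```

```text
[550.5, -131.2, 107.7] [410.5 260.2] [407.1 206.4]
[550.5, -131.2, 76] [408.1 270.4] [403.8 209.9]
[550, -130, 76] [407.4 270.3] [403.2 210.2]
[549, -129.1, 76] [406.8 270.4] [402.8 210.7]
[550.5, -131.2, 181.4] [416.5 234.3] [415.7 197.2]
```

View pics/s8.png

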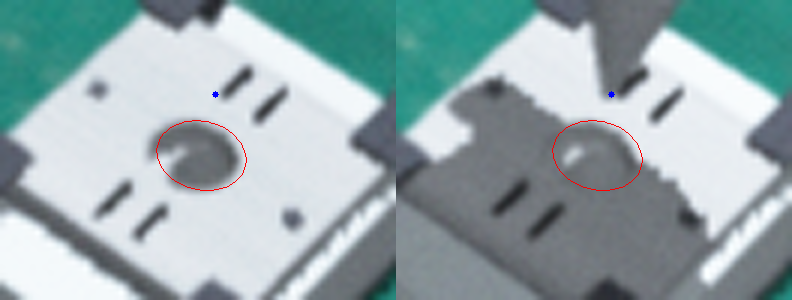

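The hole's ellipse, left panel around (196,156), lies about 0.9 px left of the predicted circle. The tip, right panel (608,100), lies about 0.5 px left of its prediction. So I correct by (-0.7, +1.0) mm in world and go down.

Emit:
{"method": "apply_moves", "body": {"rows": [[1.1,0.6,4,0,0,0],[0,0,8,0,0,0],[0,0,8,0,0,0],[0,0,4,0,0,0],[0,0,2,0,0,0]]}}

```text
time: 11.7
tool_pos: [549.6, -130.3, 124.4]
tcp_rot: [-180.0, -0.0, 153.5]
ft_force: [0.1, -0.6, -3.1]
finger_gap: 19.2
grip_force: 99.1
```

Emit:
{"method": "apply_moves", "body": {"rows": [[0,0,2,0,0,0],[0,0,2,0,0,0],[0,0,2,0,0,0],[0,0,2,0,0,0],[0,0,2,0,0,0]]}}

```text
time: 12.32
tool_pos: [549.8, -130.4, 114.9]
tcp_rot: [180.0, 0.0, 153.5]
ft_force: [-0.3, 0.4, -2.0]
finger_gap: 18.7
grip_force: 99.1
```

Emit:
{"method": "apply_moves", "body": {"rows": [[0,0,1.6,0,0,0],[0,0,1.6,0,0,0],[0,0,1.6,0,0,0],[0,0,1.6,0,0,0],[0,0,1.6,0,0,0]]}}

```text
time: 12.95
tool_pos: [549.8, -130.4, 106.9]
tcp_rot: [-180.0, -0.0, 153.5]
ft_force: [-0.2, 0.1, -2.8]
finger_gap: 19.1
grip_force: 99.1
```

Emit:
{"method": "apply_moves", "body": {"rows": [[0,0,0.5,0,0,0],[0,0,0.5,0,0,0],[0,0,0.5,0,0,0],[0,0,0.5,0,0,0],[0,0,0,0,0,0]]}}

```text
time: 13.58
tool_pos: [549.8, -130.4, 105.0]
tcp_rot: [180.0, 0.0, 153.5]
ft_force: [-0.7, 0.7, -2.5]
finger_gap: 18.7
grip_force: 99.1
```

Emit:
{"method": "apply_moves", "body": {"rows": [[0,0,0.5,0,0,0],[0,0,0.5,0,0,0],[0,0,0.5,0,0,0],[0,0,0.5,0,0,0],[0,0,0,0,0,0]]}}

```text
time: 14.2
tool_pos: [549.8, -130.4, 102.9]
tcp_rot: [-180.0, -0.0, 153.5]
ft_force: [0.6, 0.3, -2.1]
finger_gap: 19.2
grip_force: 99.1
```

Emit:
{"method": "apply_moves", "body": {"rows": [[0,0,1,0,0,0],[0,0,1,0,0,0],[0,0,0.5,0,0,0],[0,0,0.5,0,0,0],[0,0,0,0,0,0]]}}

```text
time: 14.82
tool_pos: [549.8, -130.4, 100.0]
tcp_rot: [-180.0, -0.0, 153.5]
ft_force: [-0.8, -0.8, -1.7]
finger_gap: 18.8
grip_force: 99.1
```

Emit:
{"method": "apply_moves", "body": {"rows": [[0,0,0.5,0,0,0],[0,0,0.5,0,0,0],[0,0,0.5,0,0,0],[0,0,0.5,0,0,0],[0,0,0,0,0,0]]}}

```text
time: 15.45
tool_pos: [549.8, -130.4, 97.9]
tcp_rot: [-180.0, -0.0, 153.5]
ft_force: [0.7, -0.1, -2.4]
finger_gap: 19.2
grip_force: 99.1
```

Noise is about 0.8 N. Continuing gently.

Emit:
{"method": "apply_moves", "body": {"rows": [[0,0,0.5,0,0,0],[0,0,0.5,0,0,0],[0,0,0.5,0,0,0],[0,0,0.5,0,0,0],[0,0,0,0,0,0]]}}

```text
time: 16.08
tool_pos: [549.8, -130.4, 95.9]
tcp_rot: [180.0, -0.0, 153.5]
ft_force: [0.4, -0.0, -2.3]
finger_gap: 19.1
grip_force: 99.1
```

Emit:
{"method": "apply_moves", "body": {"rows": [[0,0,0.5,0,0,0],[0,0,0.5,0,0,0],[0,0,0.5,0,0,0],[0,0,0.5,0,0,0],[0,0,0,0,0,0]]}}

```text
time: 16.7
tool_pos: [549.8, -130.4, 93.9]
tcp_rot: [-180.0, -0.0, 153.5]
ft_force: [-0.5, 1.0, -2.1]
finger_gap: 18.8
grip_force: 99.1
```

Emit:
{"method": "apply_moves", "body": {"rows": [[0,0,0.5,0,0,0],[0,0,0.5,0,0,0],[0,0,0.5,0,0,0],[0,0,0,0,0,0],[0,0,0,0,0,0]]}}

```text
time: 17.32
tool_pos: [549.8, -130.4, 92.5]
tcp_rot: [-180.0, 0.0, 153.5]
ft_force: [0.5, 0.6, -1.9]
finger_gap: 19.0
grip_force: 99.1
```

Emit:
{"method": "apply_moves", "body": {"rows": [[0,0,0.5,0,0,0],[0,0,0.5,0,0,0],[0,0,0.5,0,0,0],[0,0,0,0,0,0],[0,0,0,0,0,0]]}}

```text
time: 17.95
tool_pos: [549.8, -130.4, 91.0]
tcp_rot: [-180.0, 0.0, 153.5]
ft_force: [0.3, -0.1, -2.9]
finger_gap: 18.9
grip_force: 99.1
```

Emit:
{"method": "apply_moves", "body": {"rows": [[0,0,0.5,0,0,0],[0,0,0.5,0,0,0],[0,0,0.5,0,0,0],[0,0,0,0,0,0],[0,0,0,0,0,0]]}}

```text
time: 18.58
tool_pos: [549.8, -130.4, 89.5]
tcp_rot: [180.0, -0.0, 153.5]
ft_force: [0.5, 0.6, -3.1]
finger_gap: 18.9
grip_force: 99.1
```

Emit:
{"method": "apply_moves", "body": {"rows": [[0,0,0.5,0,0,0],[0,0,0.5,0,0,0],[0,0,0.5,0,0,0],[0,0,0,0,0,0],[0,0,0,0,0,0]]}}

```text
time: 19.2
tool_pos: [549.9, -130.4, 88.0]
tcp_rot: [-180.0, 0.0, 153.5]
ft_force: [1.2, -0.3, -1.8]
finger_gap: 18.8
grip_force: 99.1
```

Emit:
{"method": "apply_moves", "body": {"rows": [[0,0,0.5,0,0,0],[0,0,0.5,0,0,0],[0,0,0.5,0,0,0],[0,0,0,0,0,0],[0,0,0,0,0,0]]}}

```text
time: 19.82
tool_pos: [549.9, -130.5, 86.6]
tcp_rot: [-180.0, 0.0, 153.5]
ft_force: [0.6, -0.6, -1.9]
finger_gap: 18.4
grip_force: 99.1
```

```bash
cat > f.py <<'E'
from h import *
F=[];T=[]
for i in range(5):
    eyes.snapshot("scene");s=sense();F.append(s["ft_force"]);T.append(s["wrist_torque"])
print(s["time"],s["tool_pos"].round(2),"F",np.mean(F,0).round(2),np.std(F,0).round(2),"T",np.mean(T,0).round(3))
E
python3 f.py
```

```text
20.075 [ 549.9  -130.5    86.57] F [ 0.89 -0.99 -1.6 ] [0.35 0.43 0.22] T [-0.234 -0.166 -0.018]
```

Contact with the bush: it pushes toward about (+0.6, -0.8). I give way in that direction.

Emit:
{"method": "apply_moves", "body": {"rows": [[-1.3,-0.7,0,0,0,0],[-1.3,-0.7,0,0,0,0],[-1.3,-0.7,0,0,0,0],[-1.4,-0.6,0,0,0,0],[0,0,0,0,0,0]]}}

```text
time: 20.7
tool_pos: [553.0, -134.9, 86.2]
tcp_rot: [180.0, -0.1, 153.5]
ft_force: [-1.2, 2.0, -3.5]
finger_gap: 18.8
grip_force: 99.2
```

```bash
python3 f.py
```

```text
20.95 [ 553.08 -134.95   86.23] F [-1.86  2.39 -2.89] [0.29 0.18 0.26] T [0.495 0.368 0.004]
```

The force now points back at about 3 N, which is the plate being dragged. Going down.

Emit:
{"method": "apply_moves", "body": {"rows": [[0,0,0.8,0,0,0],[0,0,0.8,0,0,0],[0,0,0.8,0,0,0],[0,0,0.8,0,0,0],[0,0,0.8,0,0,0]]}}

```text
time: 21.58
tool_pos: [553.5, -135.3, 82.6]
tcp_rot: [180.0, 0.0, 153.5]
ft_force: [-0.6, 2.3, 0.0]
finger_gap: 18.6
grip_force: 99.3
```

Emit:
{"method": "apply_moves", "body": {"rows": [[0,0,0.8,0,0,0],[0,0,0.8,0,0,0],[0,0,0.8,0,0,0],[0,0,0.8,0,0,0],[0,0,0,0,0,0]]}}

```text
time: 22.2
tool_pos: [553.3, -135.1, 79.1]
tcp_rot: [-180.0, -0.0, 153.5]
ft_force: [-1.1, 2.3, -0.8]
finger_gap: 18.6
grip_force: 99.4
```

```bash
python3 f.py
```

```text
22.45 [ 553.3  -135.16   79.2 ] F [-0.82  2.3  -1.12] [0.69 0.4  0.53] T [ 0.445  0.188 -0.021]
```

Emit:
{"method": "apply_moves", "body": {"rows": [[0,0,0.8,0,0,0],[0,0,0.8,0,0,0],[0,0,0.8,0,0,0],[0,0,0.8,0,0,0],[0,0,0,0,0,0]]}}

```text
time: 23.08
tool_pos: [553.3, -135.2, 76.0]
tcp_rot: [-180.0, -0.0, 153.5]
ft_force: [-0.5, 1.7, 0.7]
finger_gap: 18.9
grip_force: 99.3
```

```bash
python3 f.py
```

```text
23.325 [ 553.3  -135.17   75.99] F [-0.9   2.25 -0.38] [0.48 0.44 0.15] T [0.435 0.207 0.009]
```

Emit:
{"method": "apply_moves", "body": {"rows": [[0,0,0.8,0,0,0],[0,0,0.8,0,0,0],[0,0,0.8,0,0,0],[0,0,0.8,0,0,0],[0,0,0,0,0,0]]}}

```text
time: 23.95
tool_pos: [553.3, -135.2, 72.8]
tcp_rot: [-180.0, -0.0, 153.5]
ft_force: [-2.1, 1.7, 0.4]
finger_gap: 18.7
grip_force: 99.3
```

```bash
python3 f.py
```

```text
24.2 [ 553.31 -135.14   72.79] F [-1.11  2.12 -0.79] [0.35 0.63 0.48] T [ 0.429  0.223 -0.001]
```

Emit:
{"method": "apply_moves", "body": {"rows": [[0,0,0.8,0,0,0],[0,0,0.8,0,0,0],[0,0,0.8,0,0,0],[0,0,0.8,0,0,0],[0,0,0,0,0,0]]}}

```text
time: 24.82
tool_pos: [553.2, -135.1, 69.4]
tcp_rot: [-180.0, -0.0, 153.5]
ft_force: [-0.6, 1.7, -2.2]
finger_gap: 18.9
grip_force: 99.4
```

```bash
python3 f.py
```

```text
25.075 [ 553.22 -135.13   69.49] F [-0.56  1.81 -2.53] [0.64 0.26 0.7 ] T [ 0.456  0.212 -0.016]
```

Emit:
{"method": "apply_moves", "body": {"rows": [[0,0,0.6,0,0,0],[0,0,0.6,0,0,0],[0,0,0.6,0,0,0],[0,0,0.6,0,0,0],[0,0,0,0,0,0]]}}

```text
time: 25.7
tool_pos: [553.4, -135.2, 67.2]
tcp_rot: [180.0, 0.0, 153.5]
ft_force: [-0.5, 2.8, -1.5]
finger_gap: 18.7
grip_force: 99.3
```

```bash
python3 f.py
```

```text
25.95 [ 553.42 -135.21   67.29] F [-0.81  2.06 -2.09] [0.54 0.49 0.31] T [ 0.405  0.156 -0.004]
```

Emit:
{"method": "apply_moves", "body": {"rows": [[0,0,0.5,0,0,0],[0,0,0.5,0,0,0],[0,0,0.5,0,0,0],[0,0,0.5,0,0,0],[0,0,0,0,0,0]]}}

```text
time: 26.58
tool_pos: [553.4, -135.2, 65.3]
tcp_rot: [-180.0, 0.0, 153.5]
ft_force: [-0.5, 1.7, -1.0]
finger_gap: 19.1
grip_force: 99.3
```

```bash
python3 f.py
```

```text
26.825 [ 553.42 -135.22   65.33] F [-0.77  1.48 -0.73] [0.39 0.52 0.32] T [ 0.372  0.163 -0.019]
```

Emit:
{"method": "apply_moves", "body": {"rows": [[-0.5,-0.3,0,0,0,0],[-0.5,-0.3,0,0,0,0],[0,0,0.5,0,0,0],[0,0,0.5,0,0,0],[0,0,0,0,0,0]]}}

```text
time: 27.45
tool_pos: [553.9, -136.2, 64.1]
tcp_rot: [-180.0, -0.0, 153.5]
ft_force: [-1.2, 1.7, -1.7]
finger_gap: 19.2
grip_force: 99.3
```

```bash
python3 f.py
```

```text
27.7 [ 553.88 -136.2    64.16] F [-1.24  1.93 -2.13] [0.42 0.37 0.93] T [0.362 0.223 0.014]
```

Emit:
{"method": "apply_moves", "body": {"rows": [[0,0,0.5,0,0,0],[0,0,0.5,0,0,0],[0,0,0.5,0,0,0],[0,0,0.5,0,0,0],[0,0,0,0,0,0]]}}

```text
time: 28.32
tool_pos: [554.0, -136.2, 62.3]
tcp_rot: [180.0, 0.0, 153.5]
ft_force: [-0.7, 2.7, -0.9]
finger_gap: 18.8
grip_force: 99.3
```

```bash
python3 f.py
```

```text
28.575 [ 554.01 -136.16   62.26] F [-0.99  1.92 -1.14] [0.42 0.44 0.5 ] T [0.402 0.217 0.001]
```

Emit:
{"method": "apply_moves", "body": {"rows": [[0,0,0.4,0,0,0],[0,0,0.4,0,0,0],[0,0,0.4,0,0,0],[0,0,0.3,0,0,0],[0,0,0,0,0,0]]}}

```text
time: 29.2
tool_pos: [554.1, -136.2, 60.9]
tcp_rot: [180.0, 0.0, 153.5]
ft_force: [-0.3, 2.1, -0.0]
finger_gap: 18.8
grip_force: 99.3
```

```bash
python3 f.py
```

```text
29.45 [ 554.12 -136.23   60.89] F [-0.21  2.04  0.17] [0.41 0.64 0.51] T [0.351 0.09  0.002]
```

Emit:
{"method": "apply_moves", "body": {"rows": [[-0.4,0.1,0,0,0,0],[-0.4,0.1,0,0,0,0],[0,0,0.4,0,0,0],[0,0,0.4,0,0,0],[0,0,0,0,0,0]]}}

```text
time: 30.08
tool_pos: [554.6, -136.3, 59.8]
tcp_rot: [-180.0, -0.0, 153.5]
ft_force: [-1.4, 1.7, -2.0]
finger_gap: 18.6
grip_force: 99.3
```

```bash
python3 f.py
```

```text
30.325 [ 554.64 -136.3    59.83] F [-1.47  2.15 -2.02] [0.59 0.36 0.29] T [0.407 0.243 0.005]
```

Emit:
{"method": "apply_moves", "body": {"rows": [[0,0,0.4,0,0,0],[0,0,0.4,0,0,0],[0,0,0.4,0,0,0],[0,0,0.3,0,0,0],[0,0,0,0,0,0]]}}

```text
time: 30.95
tool_pos: [554.9, -136.4, 58.5]
tcp_rot: [180.0, 0.0, 153.5]
ft_force: [0.1, 1.3, -1.0]
finger_gap: 18.6
grip_force: 99.3
```

```bash
python3 f.py
```

```text
31.2 [ 554.87 -136.38   58.52] F [-1.08  1.73 -0.8 ] [0.66 0.94 0.3 ] T [ 0.416  0.197 -0.008]
```

Emit:
{"method": "apply_moves", "body": {"rows": [[-0.3,0,0,0,0,0],[-0.3,0,0.3,0,0,0],[0,0,0.4,0,0,0],[0,0,0.3,0,0,0],[0,0,0,0,0,0]]}}

```text
time: 31.82
tool_pos: [555.2, -136.6, 57.4]
tcp_rot: [-180.0, -0.0, 153.5]
ft_force: [-1.1, 2.4, -1.0]
finger_gap: 18.9
grip_force: 99.3
```

```bash
python3 f.py
```

```text
32.075 [ 555.26 -136.59   57.38] F [-0.91  2.01 -1.76] [0.46 0.18 0.52] T [ 0.39   0.25  -0.018]
```

Emit:
{"method": "apply_moves", "body": {"rows": [[0,0,0.4,0,0,0],[0,0,0.4,0,0,0],[0,0,0.4,0,0,0],[0,0,0.3,0,0,0],[0,0,0,0,0,0]]}}

```text
time: 32.7
tool_pos: [555.4, -136.6, 56.0]
tcp_rot: [180.0, 0.0, 153.5]
ft_force: [-0.9, 2.2, -0.0]
finger_gap: 18.9
grip_force: 99.3
```

```bash
python3 f.py
```

```text
32.95 [ 555.34 -136.61   55.96] F [-1.48  1.88 -1.37] [0.39 0.19 0.64] T [ 0.401  0.188 -0.017]
```

Emit:
{"method": "apply_moves", "body": {"rows": [[0,0,0.4,0,0,0],[0,0,0.4,0,0,0],[0,0,0.4,0,0,0],[0,0,0.3,0,0,0],[0,0,0,0,0,0]]}}

```text
time: 33.58
tool_pos: [555.3, -136.7, 54.5]
tcp_rot: [-180.0, 0.0, 153.5]
ft_force: [-1.6, 2.3, -1.2]
finger_gap: 19.2
grip_force: 99.3
```

```bash
python3 f.py
```

```text
33.825 [ 555.28 -136.64   54.43] F [-0.82  2.25 -1.19] [0.4  0.35 0.52] T [0.385 0.165 0.01 ]
```

Emit:
{"method": "apply_moves", "body": {"rows": [[0,0,0.4,0,0,0],[0,0,0.4,0,0,0],[0,0,0.4,0,0,0],[0,0,0.3,0,0,0],[0,0,0,0,0,0]]}}

```text
time: 34.45
tool_pos: [555.3, -136.6, 53.0]
tcp_rot: [-180.0, 0.0, 153.5]
ft_force: [-1.0, 2.2, -0.8]
finger_gap: 18.8
grip_force: 99.3
```

Emit:
{"method": "apply_moves", "body": {"rows": [[0,0,0.3,0,0,0],[0,0,0.3,0,0,0],[0,0,0.2,0,0,0],[0,0,0,0,0,0],[0,0,0,0,0,0]]}}

```text
time: 35.08
tool_pos: [555.3, -136.6, 52.2]
tcp_rot: [-180.0, 0.0, 153.5]
ft_force: [-0.9, 1.7, -1.2]
finger_gap: 19.0
grip_force: 99.3
```

```bash
python3 f.py
```

```text
35.325 [ 555.32 -136.58   52.16] F [-0.54  1.79 -1.32] [0.41 0.34 0.58] T [ 0.338  0.161 -0.008]
```

Emit:
{"method": "apply_moves", "body": {"rows": [[0,0,0.3,0,0,0],[0,0,0.3,0,0,0],[0,0,0.3,0,0,0],[0,0,0,0,0,0],[0,0,0,0,0,0]]}}

```text
time: 35.95
tool_pos: [555.7, -136.7, 51.8]
tcp_rot: [180.0, 0.1, 153.5]
ft_force: [-2.0, 2.1, 4.7]
finger_gap: 18.5
grip_force: 99.7
```

```bash
python3 f.py
```

```text
36.2 [ 555.76 -136.73   51.85] F [-2.24  2.58  5.42] [0.4  0.16 0.6 ] T [ 0.477  0.404 -0.018]
```

The collar has landed: Fz rose about 7 N at z 51.8, against 51.4 expected. I ease up a little and release.

Emit:
{"method": "apply_moves", "body": {"rows": [[0,0,-0.3,0,0,0],[0,0,0,0,0,0],[0,0,0,0,0,0],[0,0,0,0,0,0],[0,0,0,0,0,0]], "fingers": 44}}

```text
time: 36.83
tool_pos: [555.3, -136.6, 51.6]
tcp_rot: [-180.0, -0.0, 153.5]
ft_force: [0.6, 0.0, 0.3]
finger_gap: 44.2
grip_force: 0.0
```

```bash
python3 f.py
```

```text
37.075 [ 555.35 -136.59   51.63] F [ 0.12 -0.03 -0.19] [0.34 0.33 0.53] T [ 0.019 -0.003  0.003]
```

Free. Raise straight up slowly, then look.

Emit:
{"method": "apply_moves", "body": {"rows": [[0,0,-6,0,0,0],[0,0,-12,0,0,0],[0,0,-20,0,0,0],[0,0,-25,0,0,0],[0,0,-25,0,0,0]]}}

```text
time: 37.7
tool_pos: [555.8, -136.8, 142.2]
tcp_rot: [180.0, 0.1, 153.5]
ft_force: [0.4, -0.5, -0.2]
finger_gap: 44.0
grip_force: 0.0
```

Emit:
{"method": "apply_moves", "body": {"rows": [[40,30,-25,0,0,0],[40,30,-20,0,0,0],[40,30,0,0,0,0],[30,20,0,0,0,0],[0,0,0,0,0,0]]}}

```text
time: 38.33
tool_pos: [470.0, 30.6, 186.6]
tcp_rot: [179.9, 0.1, 153.7]
ft_force: [1.0, -1.3, -0.0]
finger_gap: 44.2
grip_force: 0.0
```

```bash
python3 - <<'E'
from h import *
im=[]
v,u=np.mgrid[0:480,0:640]
for n,(r,c) in(("scene",(210,350)),("top",(155,345))):
    p,d=eyes.snapshot(n);im.append(cv2.resize(p[r:r+110,c:c+110,::-1],(396,396),interpolation=cv2.INTER_CUBIC))
    W=world(n,d,u.ravel(),v.ravel());k=(d.ravel()>0)&(np.hypot(W[:,0]-555,W[:,1]+137)<40)
    for lo,hi in((118,140),(79.5,86),(70,79)):
        P=W[k&(W[:,2]>lo)&(W[:,2]<hi)]
        if len(P):print(n,lo,len(P),np.median(P,0).round(1),cv2.minAreaRect(P[:,:2].astype(np.float32)))
print(sense()["tool_pos"],sense()["time"])
cv2.imwrite("pics/s9.png",np.hstack(im))
E
```

```text
scene 118 128 [ 550.4 -136.6  126.5] ((553.47216796875, -136.60244750976562), (21.73737907409668, 22.059612274169922), 64.79205322265625)
scene 79.5 182 [ 544.3 -139.2   81.7] ((552.7354125976562, -136.58163452148438), (69.54940032958984, 42.54763412475586), 11.419689178466797)
scene 70 593 [ 545.5 -146.5   75.6] ((553.1102294921875, -137.44985961914062), (75.6439208984375, 79.3137435913086), 17.160133361816406)
[470.87808979  28.67188687 186.05789933] 38.425
```

View pics/s9.png

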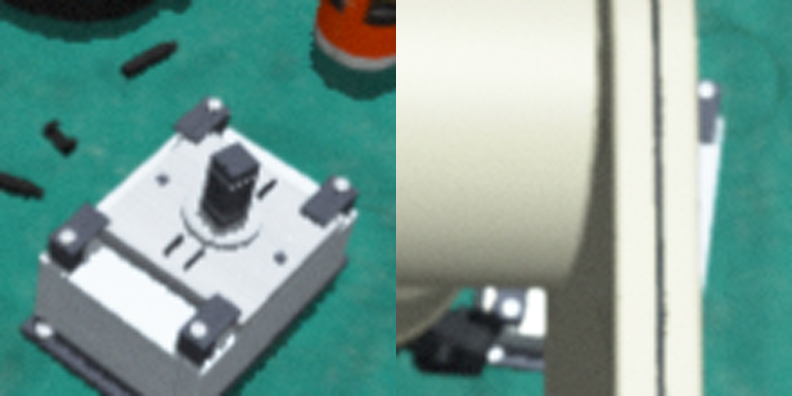

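The drift stands upright at crop (232,185), its collar at z≈82 (plate top 76 plus 6 mm) and flush on the plate. The gripper is clear. Handing in.

```bash
python3 -c "
from bench import job
print(job.hand_in())"
```

```text
the job is handed in; nothing more can be done
None
```

The drift stands released and upright through both holes, with its collar on the plate by camera depth, and the job was handed in at about 38 s of the 61 s allowed. The hand-in returned no verdict.

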